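# Ready a parts tote to pour: shut its gate, gather the strays, hold it tipped over the dish

### The job

Get the tote of heat sinks ready to pour. Push the slide gate in its cut-off corner fully down, and put the two heat sinks that lie on the table back into the tote with the other three; then lift the tote by its handle, tip it gate corner down, about 30 degrees, so that all five heat sinks slide down to the gate, and bring the pouring lip close above the middle of the small white dish without touching it. Finish while still holding the tote up there, tipped and steady (I will open the gate myself), and leave the dish and everything else where they are.

Things in the scene. Friction and masses are not known exactly. Their poses are not given: they have to be found in the camera images.
- tote: open black plastic parts tote, 170 x 130 mm (x, y), walls 45 mm high, 3.5 thick, floor 3 mm, 0.3 kg, on the right-hand desk (6 mm above the table). Origin: centre of its underside; x along the long side, z up. Its -x, +y corner is cut off at 45 degrees (40 mm off each side) and closed by a slide gate. Smooth inside: heat sinks slide freely once it is tipped about 25 degrees
- tote_handle (a point): middle of the tote's straight grey grip bar, 90.5 mm above the underside over the tote's centre (axes as the tote's): 13 mm wide (y), 17 mm tall, running along x for 174 mm above the open box, its top 99 mm above the underside; steel straps 26 mm wide join it to the two short walls
- gate_tab (a point): centre of the top face of the slide gate's steel thumb tab, 14 mm (outwards) x 34 mm (along the gate) x 5 mm thick; the tab tops a steel plate 50 mm wide that slides straight up and down (tote's z) in two guides. With the gate fully down the tab's top lies 50 mm above the tote's underside
- gate (a joint): height of the slide gate: 0 fully down (shut, plate on the tote's floor), 0.028 m fully up; it stays where it is left and takes about 2 N to push
- gate_foot (a point): point on the tote's floor (3 mm above the underside) just inside the middle of the gate, at (-62, 42, 3) mm in the tote; axes as the tote's
- lip (a point): middle of the edge of the short pouring lip, 44 mm wide, with which the tote's floor sticks out 10 mm past the gate; at (-72, 52, 3) mm in the tote; axes as the tote's
- sink_0_center (a point): centre of a heat sink in the tote: block of bare aluminium with five fins, 24 (x, along the fins) x 20 (y) x 14 mm (z), 14 g
- sink_1_center (a point): centre of a second such heat sink in the tote
- sink_2_center (a point): centre of a third such heat sink in the tote
- sink_3_center (a point): centre of a heat sink of the same kind lying loose on the table, fins up, 7 mm above the table top (z = 0); x along the fins (24 mm), y across (20 mm)
- sink_4_center (a point): centre of the other heat sink lying loose on the table, the same
- dish: small round white open dish on the table, 60 mm across, 23 mm high, 0.05 kg; origin: centre of its underside
- tape: bystander: roll of amber tape lying flat on the table, 60 mm across, 12 mm high; origin under its centre
- nozzle_a: bystander: grey hot-air nozzle standing on the table, 22 x 26 x 36 mm; origin under its centre
- nozzle_b: bystander: the second nozzle, the same
- cutters: bystander: side cutters with red grips lying on the table, 53 x 108 x 11 mm (long side along y); origin under the centre
- tweezers: bystander: steel tweezers lying on the table, 14 x 118 x 9 mm (long side along y); origin under the centre

How it is judged:
By the outcome, as a careful person would: the job done as asked, in the order asked, and still so for the second after the job is handed in, while the arm keeps its last pose, push and grip.
It also fails if it takes over 72 s, if anything falls off the work surface, if the arm or the gripper's body presses on something with over 40 N, if the wrist force passes 120 N, or if a joint passes its speed limit or range.

### The arm

A 6-joint arm with a two-finger parallel gripper is mounted at the origin on a cart in front of the work surface, level with it; the furniture and walls round the work are solid. World frame = base frame: x ahead of the robot, y to its left, z up, the work surface at z = 0. Lengths are in m, angles in degrees, forces in N, time in s.
With the tool pointing down it reaches from about 0.4 to 0.825 m from the base axis. Payload 7 kg.
Tool frame: the origin (TCP) lies at the very end of the fingers, on their centre line; the grasp point (between the pads) lies 19 mm behind it; z points along the fingers, y is the line along which they close (so a half turn about z gives the same grasp; the last joint's range is limited). The gripper opens to 88 mm and grips with 3 to 60 N. Pads are 19 mm wide; open, the fingers measure 130 mm over their backs; the gripper's body (78 mm by 193 mm) begins 47 mm behind the grasp point.
Start: joints at [-51.102, 20.546, 0.682, 0, -70.136, -16.507], TCP at [0.257, -0.624, 0.227] pointing down, gripper open.
Joint ranges: [-176.03, 176.03], [-82.01, 121.73], [-58.28, 71.71], [-173.87, 95.51], [-174.79, -0.11], [-173.66, 173.66]. Speed limits (degrees/s): [136.94, 136.94, 172.46, 180, 180, 180].

### API

Orientations are given as [roll, pitch, yaw] about the fixed x, y, z axes, in that order (R = Rz(yaw) Ry(pitch) Rx(roll)).
In Python, from plant import r gives the robot as it stands. The module is installed in compiled form; this text tells all that it offers.
- The arm moves only by the tool jog_arm, never from a script. Its arguments are lists of equal length, an entry for each row: "travel": the shift along the tool's x, y, z each as a share of 50 cm, from -1 to 1, a list of three; "dr": the turn, a rotation vector about the tool's x, y, z each as a share of 360 degrees, from -1 to 1, a list of three; "claw": the opening, from 0 (shut) to 1 (fully open). A call has exactly 10 rows; each row is the pose to reach, as a shift and turn from the pose commanded when the call began, along the tool's axes at that moment, turning the shorter way round; what a row does not reach only later rows make up. A row lasts 1/8 s, in which the tool goes at most 62.5 mm and 10.7 degrees, less where a joint would pass 70% of its speed; a pose out of reach is approached as far as the arm can. A call with a number of a shift or a turn outside -1 to 1 is refused whole. A call with a gripper value outside its range is refused whole. The fingers move at their own pace and stop on an object; "newtons" is the grip in N (left out, the last holds). Time passes only in rows, so rows that repeat a pose let the fingers close, or fill a call up. It gives the time, the measured TCP pose, the force, the opening and the grip force at its end, in the units of the state.
- r.get_state(): the state, without advancing time (a new reading comes with each control period).
- r.capture(name): name is "scene" or "side" or "wrist"; returns a dict with "pixels" (480x640x3 uint8, red, green, blue), "range_z" (480x640 float32, m along the optical axis (not along the pixel's ray), 0 where there is no reading), "fx", "fy", "cx", "cy" (pixels), "position" and "attitude" of the camera in the world; the wrist camera has in their place "hand_eye" (4x4, takes a point from camera to tool coordinates, whose origin is the TCP and whose axes are the flange's). Camera axes: x right, y up, looking along -z (the intrinsics and any distortion apply to the point x, -y, -z); pixel columns grow to the right and rows downward; lengths in m; the calibration is good to about 2 mm. A picture is of the moment at which its call begins: read the wrist's pose just before it.
- r.close_job(): hands the job in; it is judged then, once.
Trained networks look in the newest picture that a camera, given by its name, has taken for a name from the list of things; names that differ only in an ending like _2 or _b are one class to them, and where a whole thing is asked for, a point or a joint stands for the part that bears it (a point fixed in the world has none). Each returns a list of dicts, best first, with "conf" (0 to 1); they miss things now and then, are a little off and sometimes report something else, mostly with a low value. They report only what shows in the picture. A call takes as long as a camera call.
- r.boxes_of(name, camera): "extent" ([left, top, right, bottom] in pixels, round what is visible of it).
- r.regions_of(name, camera): "pixels" (480x640 bool, what is visible of it) and "extent" ([left, top, right, bottom] in pixels, round what is visible of it).
- r.tip_of(name, camera): "at" ([column, row] in pixels: a listed point, or the origin of a listed thing).
The state is a dict: "time_s": time; "joints": joint angles; "qd": joint speeds; "joint_torque": joint torques, N m; "tcp_pos": TCP position; "eef_rot": TCP orientation; "contact_force": force on the tool from outside, world axes, zero at the start; "moment": the same for the moment, N m; "gripper_width": finger opening in m; "gripper_force": force on a finger pad.
Only numpy, scipy, OpenCV 4.12 (cv2) and the standard library are available. Lean on these libraries where they do the work, as an engineer would, in place of code of your own. Each camera call takes 0.05 s, during which the arm holds its last target. There are 200 camera calls.

## Working session

There is one attempt and no reset: what is moved stays moved. The work goes in short steps, Python scripts to look and compute and a tool call to move; the robot and the scene stay as the last step left them, time stands still between calls to the robot, and variables do not carry over. Pictures are saved under pics/ and viewed, at most 10 in all, crops included, and the job is handed in when it is done.

Besides the shell and the picture viewer there is one more tool, called after ">>>" as name(argument=value, ...) on one line, values as JSON. jog_arm: Moves the arm, as the interface text tells. Its arguments: {"type":"object","properties":{"travel":{"type":"array"},"dr":{"type":"array"},"claw":{"type":"array"},"newtons":{"type":"number"}},"required":["travel","dr","claw"]}

```bash
mkdir -p pics
cat > h.py <<'E'
import numpy as np, cv2
from scipy.spatial.transform import Rotation as R
from plant import r
def rot(a):
    a=np.array(a)
    return a if a.shape==(3,3) else (R.from_quat(a).as_matrix() if a.size==4 else R.from_euler('xyz',a,degrees=True).as_matrix())
def cap(n):
    s=r.get_state(); c=r.capture(n)
    if n=='wrist':
        T=np.eye(4);T[:3,:3]=rot(s['eef_rot']);T[:3,3]=s['tcp_pos'];c['T']=T@np.array(c['hand_eye'])
    else:
        T=np.eye(4);T[:3,:3]=rot(c['attitude']);T[:3,3]=c['position'];c['T']=T
    return c
def ray(c,u,v): return np.array([(u-c['cx'])/c['fx'],-(v-c['cy'])/c['fy'],-1.])
def pt(c,u,v,d=None):
    if d is None:
        w=c['range_z'][max(0,int(v)-1):int(v)+2,max(0,int(u)-1):int(u)+2];d=np.median(w[w>0]) if (w>0).any() else np.nan
    return (c['T']@np.append(ray(c,u,v)*d,1))[:3]
def onz(c,u,v,z):
    d=c['T'][:3,:3]@ray(c,u,v);o=c['T'][:3,3];return o+d*(z-o[2])/d[2]
def cloud(c):
    v,u=np.mgrid[0:480,0:640];d=c['range_z']
    P=np.stack([(u-c['cx'])/c['fx']*d,-(v-c['cy'])/c['fy']*d,-d],-1)
    return P@c['T'][:3,:3].T+c['T'][:3,3]
def save(c,n): cv2.imwrite('pics/'+n,c['pixels'][:,:,::-1])
# jog: relative from pose (pos,R) to target -> travel, dr
def jog(p1,R1,p0=None,R0=None):
    s=r.get_state()
    p0=np.array(s['tcp_pos']) if p0 is None else p0; R0=rot(s['eef_rot']) if R0 is None else R0
    return np.round(R0.T@(np.array(p1)-p0)/.5,4), np.round(R.from_matrix(R0.T@R1).as_rotvec(degrees=True)/360,4)
E
python3 - <<'E'
from h import *
np.set_printoptions(precision=3,suppress=True)
s=r.get_state();print(s)
for n in ['scene','side','wrist']:
    c=cap(n);save(c,n+'0.png');print(n,[k for k in c],c['T'].round(3).tolist(),c['fx'],np.shape(c.get('attitude')))
    for nm in ['tote','tote_handle','gate_tab','gate_foot','lip','sink_0_center','sink_3_center','dish','tape','nozzle_a','cutters','tweezers']:
        for t in r.tip_of(nm,n)[:5]:
            u,v=t['at'];print(nm,round(t['conf'],2),[int(u),int(v)],pt(c,u,v) if 0<=u<640 and 0<=v<480 else '')
E
```

```text
{'time_s': 0.0, 'joints': array([-51.102,  20.593,   0.634,  -0.019, -70.135, -16.509]), 'qd': array([ 0.03 , -0.125, -0.023,  0.049,  0.038, -0.012]), 'joint_torque': array([ -0.004, -58.272,  29.304,   6.997,   0.007,  -0.   ]), 'tcp_pos': array([ 0.257, -0.624,  0.226]), 'eef_rot': array([ 179.905,   -0.01 , -157.618]), 'contact_force': array([ 0.144, -0.592,  0.882]), 'moment': array([-0.012, -0.008,  0.039]), 'gripper_force': 0.0, 'gripper_width': 0.08738005727552149}
scene ['pixels', 'range_z', 'fx', 'fy', 'cx', 'cy', 'position', 'attitude', 'T'] [[-0.551, 0.46, -0.697, -0.177], [-0.835, -0.289, 0.469, 0.57], [0.014, 0.84, 0.543, 0.613], [0.0, 0.0, 0.0, 1.0]] 446.43045759129467 (3,)
tote 0.91 [415, 230] [ 0.481 -0.158  0.011]
tote 0.72 [421, 197] [ 0.48  -0.162  0.103]
tote_handle 0.74 [438, 218] [ 0.479 -0.237  0.02 ]
tote_handle 0.61 [420, 199] [ 0.473 -0.152  0.105]
gate_tab 0.57 [395, 212] [ 0.485 -0.086  0.084]
gate_foot 0.79 [392, 234] [ 0.499 -0.098  0.008]
lip 0.68 [385, 239] [ 0.495 -0.073  0.004]
sink_0_center 0.28 [281, 242] [0.618 0.151 0.007]
sink_3_center 0.5 [202
[... 559 characters left out ...]
k_0_center 0.7 [215, 321] [0.426 0.355 0.006]
sink_3_center 0.58 [193, 290] [0.55  0.379 0.011]
dish 0.72 [333, 292] [0.441 0.104 0.012]
tape 0.63 [258, 318] [0.403 0.276 0.011]
tape 0.22 [190, 292] [0.547 0.384 0.008]
nozzle_a 0.55 [313, 304] [0.415 0.159 0.01 ]
nozzle_a 0.51 [214, 322] [0.427 0.357 0.004]
nozzle_a 0.31 [259, 317] [0.405 0.273 0.011]
cutters 0.66 [136, 309] [0.523 0.496 0.004]
tweezers 0.82 [145, 347] [0.388 0.49  0.005]
tweezers 0.29 [136, 312] [ 0.52   0.497 -0.001]
wrist ['pixels', 'range_z', 'fx', 'fy', 'cx', 'cy', 'hand_eye', 'T'] [[-0.381, -0.89, -0.252, 0.189], [0.925, -0.366, -0.105, -0.652], [0.001, -0.273, 0.962, 0.385], [0.0, 0.0, 0.0, 1.0]] 357.73765979322803 ()
```

View pics/scene0.png

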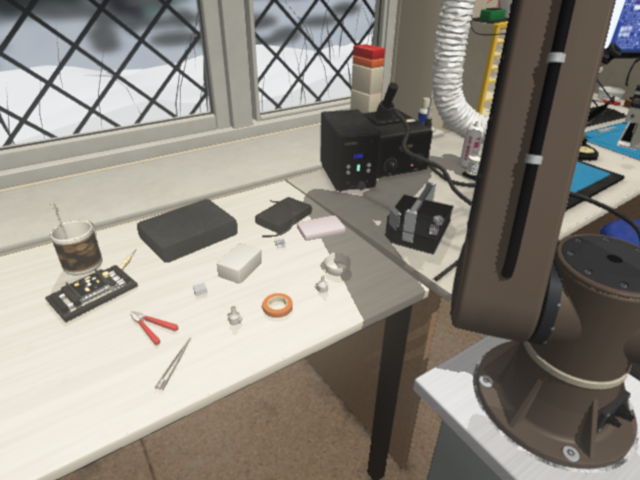

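View pics/side0.png

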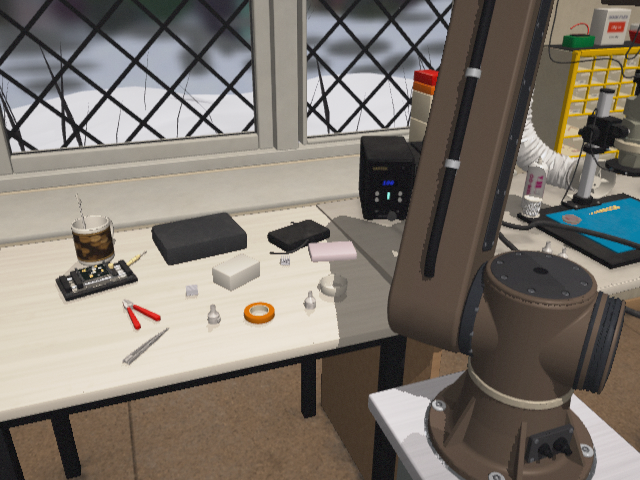

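The scene picture shows loose sinks at about (202,288) and (280,243), the dish at (336,264), the tape at (277,305), nozzles at (322,284) and (235,316), and the tote at (418,220) partly hidden by the arm. The side picture shows the same sinks at (192,291) and (285,262); the arm hides the tote there.

Run:
```python
from h import *
np.set_printoptions(precision=3,suppress=True,linewidth=150)
s=r.get_state()
H=np.full((12,14),np.nan)
for n in ['scene','side','wrist']:
    c=cap(n);P=cloud(c);m=(c['range_z']>0)
    x,y,z=P[m].T
    k=(x>.1)&(x<.82)&(y>-.8)&(y<.6)&(z>-.1)&(z<.5)
    for X,Y,Z in zip(x[k],y[k],z[k]):
        i=int((X-.1)/.06);j=int((Y+.8)/.1); H[i,j]=np.nanmax([H[i,j],Z])
print('cols y -.8.. step .1; rows x .1 step .06');print(H.round(2))
R1=R.from_euler('xyz',[180,0,180],degrees=True).as_matrix()
p=np.array(s['tcp_pos']);print(jog([.44,-.15,.33],R1))
```

```text
cols y -.8.. step .1; rows x .1 step .06
[[ nan 0.03 0.02 0.    nan  nan  nan 0.5  0.5  0.42  nan  nan  nan  nan]
 [ nan 0.34 0.34 0.02  nan  nan  nan 0.5  0.5   nan  nan  nan  nan  nan]
 [0.32 0.35 0.34 0.02 0.02  nan  nan 0.49 0.5   nan  nan  nan  nan  nan]
 [0.34 0.34 0.03 0.01 0.01  nan 0.02 0.02 0.   0.   0.   0.   0.   0.  ]
 [0.03 0.05 0.05 0.04 0.01 0.01 0.06 0.01 0.   0.   0.01 0.   0.01 0.01]
 [0.41 0.4  0.05 0.04 0.03 0.06 0.11 0.11 0.02 0.04 0.02 0.04 0.01 0.01]
 [0.19 0.4  0.05 0.01 0.04 0.11 0.11 0.09 0.03 0.02 0.   0.   0.01 0.01]
 [0.28 0.43 0.05 0.04 0.06 0.11 0.05 0.02 0.02 0.   0.04 0.04 0.01 0.01]
 [0.34 0.43 0.08 0.02 0.09 0.05 0.01 0.02 0.02 0.02 0.04 0.04 0.01 0.03]
 [0.14 0.42 0.16 0.02 0.1  0.01 0.01 0.02 0.03 0.03 0.05 0.05 0.05 0.03]
 [0.39 0.4  0.15 0.15 0.18 0.19 0.19 0.01 0.03 0.03 0.05 0.05 0.05 0.1 ]
 [0.41 0.46 0.01 0.23 0.27 0.19 0.19 0.01 0.03 0.   0.05 0.05 0.05 0.15]]
(array([-0.699,  0.737, -0.207]), array([0.   , 0.   , 0.062]))
```

>>> jog_arm(travel=[[-0.08,0.08,-0.1],[-0.16,0.17,-0.18],[-0.24,0.25,-0.2],[-0.32,0.34,-0.2],[-0.4,0.42,-0.2],[-0.48,0.5,-0.2],[-0.55,0.58,-0.2],[-0.62,0.66,-0.2],[-0.7,0.737,-0.2],[-0.7,0.737,-0.2]], dr=[[0,0,0.005],[0,0,0.01],[0,0,0.015],[0,0,0.025],[0,0,0.03],[0,0,0.04],[0,0,0.05],[0,0,0.06],[0,0,0.062],[0,0,0.062]], claw=[1,1,1,1,1,1,1,1,1,1])

```text
time_s: 3.35
tcp_pos: [0.4414, -0.1472, 0.3267]
eef_rot: [180.0, 0.0, -179.7]
contact_force: [0.4, -0.2, 0.8]
gripper_width: 0.0877
gripper_force: 0.0
```

Run:
```python
from h import *
np.set_printoptions(precision=3,suppress=True,linewidth=150)
c=cap('wrist');s=r.get_state();print(s['time_s'],s['tcp_pos'],s['eef_rot'],s['joints']);save(c,'w1.png')
for nm in ['tote','tote_handle','gate_tab','gate_foot','lip','sink_0_center']:
    for t in r.tip_of(nm,'wrist')[:5]:
        u,v=t['at'];print(nm,round(t['conf'],2),[int(u),int(v)],pt(c,u,v) if 0<=u<640 and 0<=v<480 else '')
# handle bar fit
P=cloud(c);z=P[...,2]
m=(c['range_z']>0)&(z>.095)&(z<.112)&(abs(P[...,1]+.15)<.14)&(abs(P[...,0]-.47)<.14)
q=P[m][:,:2];(cx,cy),(w,h),a=cv2.minAreaRect(q.astype(np.float32));print(cx,cy,w,h,a,np.median(P[m][:,2]),m.sum())
d=np.linalg.svd(q-q.mean(0),full_matrices=False)[2][0];print(d,np.degrees(np.arctan2(d[1],d[0])),q.mean(0))
```

```text
3.4 [ 0.441 -0.149  0.327] [ 179.997    0.018 -179.716] [  5.73   -2.867 -14.678  -0.002 -78.171 -95.445]
tote 0.91 [314, 225] [ 0.481 -0.161  0.009]
tote 0.36 [373, 235] [ 0.483 -0.085  0.051]
tote 0.26 [294, 205] [ 0.453 -0.187  0.013]
tote_handle 0.83 [308, 242] [ 0.479 -0.165  0.101]
gate_tab 0.77 [379, 246] [ 0.488 -0.082  0.084]
gate_foot 0.91 [365, 229] [ 0.486 -0.091  0.009]
lip 0.67 [376, 232] [ 0.476 -0.083  0.062]
sink_0_center 0.7 [291, 263] [ 0.503 -0.184  0.104]
sink_0_center 0.55 [376, 247] [ 0.49  -0.085  0.084]
0.48421236872673035 -0.16308525204658508 0.02583036944270134 0.17504267394542694 30.079757690429688 0.10438537838367407 2080
[ 0.498 -0.867] -60.11585580248853 [ 0.482 -0.161]
```

View pics/w1.png

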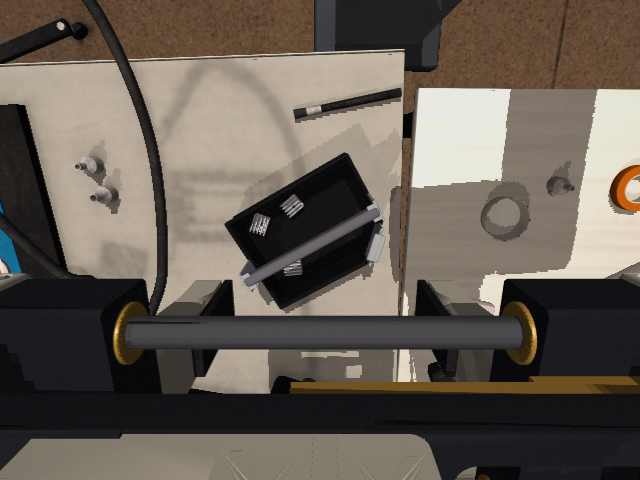

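The wrist picture shows the tote centred near (312,232), its handle running from (250,280) to (378,212), the raised gate tab at (375,247), and three sinks inside at (260,224), (291,206) and (293,268). The dish is at (504,217).

Run:
```python
from h import *
np.set_printoptions(precision=4,suppress=True,linewidth=150)
c=cap('wrist');P=cloud(c);z=P[...,2]
m=(c['range_z']>0)&(z>.078)&(z<.09)&(np.hypot(P[...,0]-.488,P[...,1]+.083)<.03)
q=P[m];print(m.sum(),q.mean(0),cv2.minAreaRect(q[:,:2].astype(np.float32)),np.median(q[:,2]))
R1=R.from_euler('xyz',[180,0,165],degrees=True).as_matrix()
t=(q.min(0)+q.max(0))/2;print(t)
print(jog([t[0],t[1],.10],R1),jog([t[0],t[1],.055],R1))
m=(c['range_z']>0)&(z<.112)&(z>-.02)&(np.hypot(P[...,0]-.484,P[...,1]+.163)<.13)
for lo,hi in [(.04,.06),(.06,.078),(.078,.095)]:
  k=m&(z>lo)&(z<hi);Q=P[k]-[.484,-.163,0];a=np.radians(-60.1);X=Q[:,0]*np.cos(a)+Q[:,1]*np.sin(a);Y=-Q[:,0]*np.sin(a)+Q[:,1]*np.cos(a);print(lo,hi,len(X),np.percentile(X,[1,50,99]),np.percentile(Y,[1,50,99]))
```

```text
361 [ 0.4895 -0.0861  0.0834] ((0.49044597148895264, -0.08602126687765121), (0.014355326071381569, 0.04905252531170845), 74.77433776855469) 0.08375662032754405
[ 0.4907 -0.0857  0.082 ]
(array([-0.1014,  0.1305,  0.4531]), array([-0.    , -0.    ,  0.0416])) (array([-0.1014,  0.1306,  0.5431]), array([-0.    , -0.    ,  0.0416]))
0.04 0.06 2455 [-0.0871  0.019   0.0868] [-0.0671 -0.0156  0.0675]
0.06 0.078 111 [-0.0866 -0.0467  0.0856] [-0.0127 -0.0027  0.0603]
0.078 0.095 498 [-0.0853 -0.0606  0.0851] [-0.0125  0.0381  0.0592]
```

>>> jog_arm(travel=[[-0.02,0.03,0.09],[-0.05,0.07,0.18],[-0.08,0.1,0.27],[-0.1,0.138,0.36],[-0.1,0.138,0.42],[-0.1,0.138,0.453],[-0.1,0.138,0.453],[-0.1,0.138,0.453],[-0.1,0.138,0.453],[-0.1,0.138,0.453]], dr=[[0,0,0.01],[0,0,0.02],[0,0,0.03],[0,0,0.0416],[0,0,0.0416],[0,0,0.0416],[0,0,0.0416],[0,0,0.0416],[0,0,0.0416],[0,0,0.0416]], claw=[0,0,0,0,0,0,0,0,0,0], newtons=20)

```text
time_s: 5.0
tcp_pos: [0.4906, -0.081, 0.1008]
eef_rot: [180.0, 0.1, 165.1]
contact_force: [0.8, -1.2, -0.4]
gripper_width: 0.0004
gripper_force: 0.0
```

>>> jog_arm(travel=[[0,0,0.02],[0,0,0.03],[0,0,0.04],[0,0,0.05],[0,0,0.06],[0,0,0.07],[0,0,0.08],[0,0,0.086],[0,0,0.09],[0,0,0.09]], dr=[[0,0,0],[0,0,0],[0,0,0],[0,0,0],[0,0,0],[0,0,0],[0,0,0],[0,0,0],[0,0,0],[0,0,0]], claw=[0,0,0,0,0,0,0,0,0,0])

```text
time_s: 6.25
tcp_pos: [0.4906, -0.081, 0.0561]
eef_rot: [-180.0, 0.0, 165.1]
contact_force: [-3.4, 0.4, 13.8]
gripper_width: 0.0005
gripper_force: 7.0
```

>>> jog_arm(travel=[[0,0,-0.1],[0,0,-0.22],[0,0.05,-0.32],[-0.02,0.15,-0.388],[-0.04,0.27,-0.388],[-0.06,0.39,-0.388],[-0.093,0.503,-0.388],[-0.093,0.503,-0.388],[-0.093,0.503,-0.388],[-0.093,0.503,-0.388]], dr=[[0,0,0],[0,0,0],[0,0,0],[0,0,-0.01],[0,0,-0.02],[0,0,-0.03],[0,0,-0.0416],[0,0,-0.0416],[0,0,-0.0416],[0,0,-0.0416]], claw=[0,0,0,0,0.5,0.5,0.5,0.5,0.5,0.5])

```text
time_s: 7.5
tcp_pos: [0.5995, 0.1492, 0.2493]
eef_rot: [180.0, 0.0, -180.0]
contact_force: [1.0, -0.6, 0.7]
gripper_width: 0.0436
gripper_force: 0.0
```

```bash
cat >> h.py <<'E'
def sinks(c,near,rad=.03,zmax=.03,zmin=.004):
    P=cloud(c);m=(c['range_z']>0)&(P[...,2]>zmin)&(P[...,2]<zmax)&(np.hypot(P[...,0]-near[0],P[...,1]-near[1])<rad)
    q=P[m];rc=cv2.minAreaRect(q[:,:2].astype(np.float32));print(len(q),rc,np.percentile(q[:,2],[5,50,95]),cv2.boxPoints(rc).tolist())
E
python3 - <<'E'
from h import *
np.set_printoptions(precision=4,suppress=True,linewidth=150)
c=cap('wrist');s=r.get_state();print(s['time_s'],s['tcp_pos'],s['eef_rot'],s['joints']);save(c,'w2.png')
for t in r.regions_of('sink_3_center','wrist')[:3]:
    m=t['pixels']&(c['range_z']>0);q=cloud(c)[m];print(round(t['conf'],2),t['extent'],np.median(q,0),cv2.minAreaRect(q[:,:2].astype(np.float32)))
for nm in ['sink_3_center','dish']:
    for t in r.tip_of(nm,'wrist')[:4]: print(nm,round(t['conf'],2),t['at'],pt(c,*t['at']))
sinks(c,(.618,.151))
E
```

```text
7.55 [0.5996 0.1492 0.2495] [ 179.9846    0.0221 -179.9927] [  32.0551   14.4236   -4.969    -0.0014  -70.5805 -122.0473]
0.86 [518.1, 158.5, 549.8, 181.7] [0.5574 0.38   0.0041] ((0.5575568675994873, 0.38348644971847534), (0.030264198780059814, 0.02240181341767311), 83.16285705566406)
sink_3_center 0.7 [532.6, 168.4] [0.5563 0.3764 0.0109]
280 ((0.6287249326705933, 0.1532188355922699), (0.020096199586987495, 0.0407843254506588), 70.5428237915039) [0.0042 0.0124 0.0149] [[0.6061503291130066, 0.15053725242614746], [0.6446054577827454, 0.13695189356803894], [0.6512995362281799, 0.15590041875839233], [0.6128444075584412, 0.16948577761650085]]
```

View pics/w2.png

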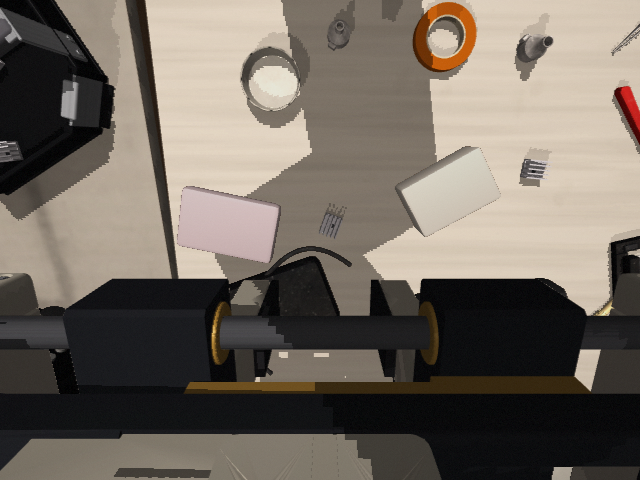

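The wrist picture shows sink_4 at (333,219), fins running slightly tilted. The pink slab is on its left (edge about x=280), the white box on its right (corner at 400,190), and a black cable below it (about row 250–265). The other loose sink is at (533,170).

Run:
```python
from h import *
np.set_printoptions(precision=4,suppress=True,linewidth=150)
c=cap('wrist');s=r.get_state()
print(pt(c,333,219),pt(c,533,170),pt(c,278,225),pt(c,402,195),pt(c,345,262),pt(c,270,265))
for (u,v) in [(333,219),(533,170)]:
    p=pt(c,u,v);sinks(c,p,.019,.03,.009)
# image-based fit: contrast crop
cv2.imwrite('pics/crop1.png',cv2.resize(np.hstack([c['pixels'][185:255,300:370,::-1],c['pixels'][135:205,498:568,::-1]]),None,fx=5,fy=5,interpolation=cv2.INTER_CUBIC))
```

```text
[0.6132 0.1593 0.0103] [0.5588 0.3811 0.0047] [0.6225 0.0953 0.0006] [0.5817 0.2301 0.0374] [0.6653 0.1739 0.009 ] [ 0.6723  0.0839 -0.    ]
159 ((0.6198461055755615, 0.1563582718372345), (0.020066624507308006, 0.021712183952331543), 70.45905303955078) [0.0098 0.0136 0.0152] [[0.6062593460083008, 0.150533989071846], [0.6267210245132446, 0.14327169954776764], [0.6334328651428223, 0.16218255460262299], [0.6129711866378784, 0.16944484412670135]]
176 ((0.5570688247680664, 0.3815736174583435), (0.02530262991786003, 0.019934115931391716), 84.40584564208984) [0.0107 0.014  0.0155] [[0.545915961265564, 0.3699541687965393], [0.5657551288604736, 0.368010938167572], [0.5682216882705688, 0.3931930661201477], [0.5483825206756592, 0.395136296749115]]
```

View pics/crop1.png

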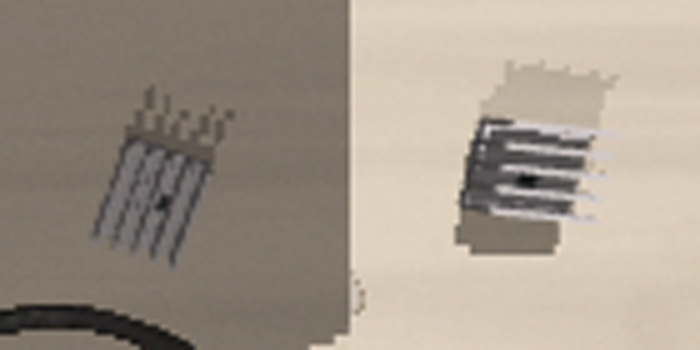

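>>> jog_arm(travel=[[-0.02,0.007,0.1],[-0.041,0.0136,0.2],[-0.041,0.0136,0.3],[-0.041,0.0136,0.38],[-0.041,0.0136,0.44],[-0.041,0.0136,0.47],[-0.041,0.0136,0.492],[-0.041,0.0136,0.492],[-0.041,0.0136,0.492],[-0.041,0.0136,0.492]], dr=[[0,0,0.027],[0,0,0.0542],[0,0,0.0542],[0,0,0.0542],[0,0,0.0542],[0,0,0.0542],[0,0,0.0542],[0,0,0.0542],[0,0,0.0542],[0,0,0.0542]], claw=[0.42,0.42,0.42,0.42,0.42,0.42,0.42,0.42,0,0], newtons=15)

```text
time_s: 9.0
tcp_pos: [0.621, 0.1572, 0.0041]
eef_rot: [179.9, 0.1, 160.6]
contact_force: [-0.6, -0.1, 0.2]
gripper_width: 0.0222
gripper_force: 0.1
```

Run:
```python
from h import *
np.set_printoptions(precision=4,suppress=True,linewidth=150)
s=r.get_state();print(s['time_s'],s['tcp_pos'],s['eef_rot'],s['gripper_width'],s['gripper_force'])
RD=R.from_euler('xyz',[180,0,-150],degrees=True).as_matrix()
for p in [[.62,.156,.16],[.4405,-.152,.16],[.4405,-.152,.045]]: print(jog(p,RD))
```

```text
9.0 [0.621  0.1572 0.0041] [179.9238   0.0677 160.564 ] 0.02221659869724255 0.08141484344378114
(array([ 0.0006, -0.0026, -0.3117]), array([ 0.0001,  0.0003, -0.1373]))
(array([ 0.1342, -0.7029, -0.3128]), array([ 0.0001,  0.0003, -0.1373]))
(array([ 0.1345, -0.7032, -0.0828]), array([ 0.0001,  0.0003, -0.1373]))
```

>>> jog_arm(travel=[[0,0,0],[0,0,0],[0,0,-0.08],[0,0,-0.2],[0,-0.05,-0.3],[0.02,-0.16,-0.313],[0.04,-0.27,-0.313],[0.06,-0.38,-0.313],[0.08,-0.49,-0.313],[0.1,-0.6,-0.313]], dr=[[0,0,0],[0,0,0],[0,0,0],[0,0,0],[0,0,-0.02],[0,0,-0.045],[0,0,-0.07],[0,0,-0.095],[0,0,-0.12],[0,0,-0.1373]], claw=[0,0,0,0,0,0,0,0,0,0])

```text
time_s: 10.25
tcp_pos: [0.4722, -0.1107, 0.1598]
eef_rot: [-180.0, 0.0, -149.7]
contact_force: [1.2, -0.4, -0.4]
gripper_width: 0.0195
gripper_force: 15.0
```

Run:
```python
from h import *
np.set_printoptions(precision=4,suppress=True,linewidth=150)
c=cap('wrist');s=r.get_state();print(s['time_s'],s['tcp_pos'],s['eef_rot'],s['gripper_width'],s['gripper_force']);save(c,'w3.png')
RD=R.from_euler('xyz',[180,0,-150],degrees=True).as_matrix()
for p in [[.4405,-.152,.16],[.4405,-.152,.045]]: print(jog(p,RD))
for nm in ['tote','gate_tab','gate_foot','lip','sink_0_center','tote_handle']:
    for t in r.tip_of(nm,'wrist')[:4]: print(nm,round(t['conf'],2),t['at'],pt(c,*t['at']))
```

```text
10.3 [ 0.4682 -0.114   0.1594] [ 179.9358   -0.1089 -149.5059] 0.01992260049252638 14.999123811721802
(array([ 0.0863, -0.0374, -0.0011]), array([ 0.0002, -0.0003,  0.0014]))
(array([ 0.0859, -0.0376,  0.2289]), array([ 0.0002, -0.0003,  0.0014]))
tote 0.74 [268.0, 208.4] [ 0.4835 -0.1609  0.0092]
gate_tab 0.8 [339.6, 273.8] [ 0.4895 -0.0866  0.0569]
gate_tab 0.43 [265.2, 209.3] [ 0.4855 -0.1626  0.0092]
gate_foot 0.59 [334.6, 253.4] [ 0.4898 -0.0894  0.0089]
lip 0.72 [344.7, 266.0] [ 0.4822 -0.0863  0.056 ]
sink_0_center 0.77 [206.1, 245.2] [ 0.5005 -0.1795  0.1039]
tote_handle 0.92 [240.3, 232.4] [ 0.4819 -0.1646  0.1051]
tote_handle 0.68 [266.4, 210.3] [ 0.4857 -0.1613  0.0091]
```

View pics/w3.png

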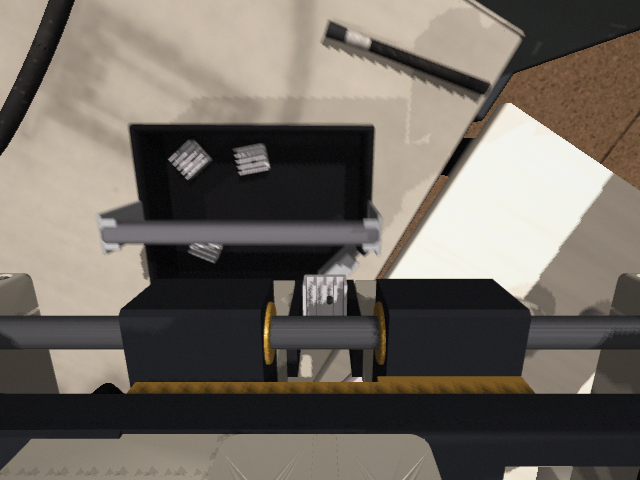

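The wrist picture shows the held sink at (327,295) between the fingers, the gate tab down at (340,265), and the three sinks in the tote at (190,160), (252,158) and (205,250). The spot near (315,160) is free.

>>> jog_arm(travel=[[0.05,-0.02,0],[0.086,-0.0376,0],[0.086,-0.0376,0.02],[0.086,-0.0376,0.1],[0.086,-0.0376,0.17],[0.086,-0.0376,0.21],[0.086,-0.0376,0.229],[0.086,-0.0376,0.229],[0.086,-0.0376,0.229],[0.086,-0.0376,0.229]], dr=[[0,0,0.001],[0,0,0.001],[0,0,0.001],[0,0,0.001],[0,0,0.001],[0,0,0.001],[0,0,0.001],[0,0,0.001],[0,0,0.001],[0,0,0.001]], claw=[0,0,0,0,0,0,0,0,0.4,0.4])

```text
time_s: 11.85
tcp_pos: [0.4462, -0.1471, 0.0459]
eef_rot: [-180.0, 0.1, -150.4]
contact_force: [0.6, 0.5, 0.0]
gripper_width: 0.0326
gripper_force: 0.0
```

Run:
```python
from h import *
np.set_printoptions(precision=4,suppress=True,linewidth=150)
s=r.get_state();print(s['time_s'],s['tcp_pos'],s['eef_rot'],s['gripper_width'])
RD=R.from_euler('xyz',[180,0,-96],degrees=True).as_matrix()
for p in [[.4405,-.152,.16],[.557,.3815,.12],[.557,.3815,.004]]: print(jog(p,RD))
```

```text
11.85 [ 0.4462 -0.1471  0.0459] [-179.9572    0.0867 -150.3702] 0.032634702438268534
(array([ 0.0144, -0.0031, -0.2283]), array([-0.0002,  0.0002, -0.151 ]))
(array([-0.7156,  0.8092, -0.1478]), array([-0.0002,  0.0002, -0.151 ]))
(array([-0.7152,  0.8094,  0.0842]), array([-0.0002,  0.0002, -0.151 ]))
```

>>> jog_arm(travel=[[0,0,-0.05],[0,0,-0.15],[-0.05,0.06,-0.228],[-0.13,0.15,-0.228],[-0.21,0.24,-0.228],[-0.29,0.33,-0.228],[-0.37,0.42,-0.228],[-0.45,0.51,-0.228],[-0.53,0.6,-0.228],[-0.61,0.69,-0.228]], dr=[[0,0,0],[0,0,0],[0,0,-0.01],[0,0,-0.03],[0,0,-0.05],[0,0,-0.07],[0,0,-0.09],[0,0,-0.11],[0,0,-0.13],[0,0,-0.151]], claw=[0.45,0.45,0.45,0.45,0.45,0.45,0.45,0.45,0.45,0.45])

```text
time_s: 13.1
tcp_pos: [0.5404, 0.3057, 0.16]
eef_rot: [-179.9, 0.1, -95.8]
contact_force: [1.4, -0.5, -0.2]
gripper_width: 0.0393
gripper_force: 0.0
```

Run:
```python
from h import *
np.set_printoptions(precision=4,suppress=True,linewidth=150)
c=cap('wrist');s=r.get_state();print(s['time_s'],s['tcp_pos'],s['eef_rot'],s['gripper_width'])
sinks(c,(.557,.3815),.02,.03,.009)
RD=R.from_euler('xyz',[180,0,-96],degrees=True).as_matrix()
for p in [[.557,.3815,.12],[.557,.3815,.004]]: print(jog(p,RD))
```

```text
13.15 [0.5423 0.3118 0.1595] [-179.8264    0.1438  -95.2102] 0.038926565457038056
216 ((0.5567665100097656, 0.3795970380306244), (0.02123352512717247, 0.019686827436089516), 83.97235107421875) [0.0117 0.0139 0.0151] [[0.5458626747131348, 0.370072603225708], [0.5654406547546387, 0.36800533533096313], [0.5676703453063965, 0.38912147283554077], [0.5480923652648926, 0.39118874073028564]]
(array([-0.1412, -0.0163,  0.0794]), array([-0.0005,  0.0004,  0.0022]))
(array([-0.1406, -0.0156,  0.3114]), array([-0.0005,  0.0004,  0.0022]))
```

>>> jog_arm(travel=[[-0.08,-0.008,0.03],[-0.13,-0.0156,0.08],[-0.158,-0.0156,0.14],[-0.158,-0.0156,0.2],[-0.158,-0.0156,0.2],[-0.158,-0.0156,0.2],[-0.158,-0.0156,0.2],[-0.158,-0.0156,0.2],[-0.158,-0.0156,0.2],[-0.158,-0.0156,0.2]], dr=[[0,0,0],[0,0,0],[0,0,0],[0,0,0],[0,0,0],[0,0,0],[0,0,0],[0,0,0],[0,0,0],[0,0,0]], claw=[0.45,0.45,0.45,0.45,0.45,0.45,0.45,0.45,0.45,0.45])

```text
time_s: 14.4
tcp_pos: [0.5562, 0.3813, 0.0593]
eef_rot: [-180.0, 0.0, -96.0]
contact_force: [-0.4, 0.2, -0.2]
gripper_width: 0.0392
gripper_force: 0.0
```

Run:
```python
from h import *
np.set_printoptions(precision=4,suppress=True,linewidth=150)
s=r.get_state();print(s['time_s'],s['tcp_pos'],s['eef_rot'],s['gripper_width'])
RD=R.from_euler('xyz',[180,0,-96],degrees=True).as_matrix()
print(jog([.557,.381,.0035],RD))
```

```text
14.4 [0.5562 0.3813 0.0593] [-179.9908    0.0141  -96.017 ] 0.03917133002795115
(array([ 0.0005, -0.0017,  0.1116]), array([-0.,  0., -0.]))
```

>>> jog_arm(travel=[[0,-0.002,0.06],[0,-0.002,0.1],[0,-0.002,0.111],[0,-0.002,0.111],[0,-0.002,0.111],[0,-0.002,0.111],[0,-0.002,0.111],[0,-0.002,0.111],[0,-0.002,0.0],[0,-0.002,-0.1]], dr=[[0,0,0],[0,0,0],[0,0,0],[0,0,0],[0,0,0],[0,0,0],[0,0,0],[0,0,0],[0,0,0],[0,0,0]], claw=[0.45,0.45,0.45,0.45,0,0,0,0,0,0], newtons=15)

```text
time_s: 15.65
tcp_pos: [0.5569, 0.3809, 0.11]
eef_rot: [180.0, -0.1, -96.0]
contact_force: [0.5, 0.5, 0.1]
gripper_width: 0.0197
gripper_force: 15.0
```

Run:
```python
from h import *
np.set_printoptions(precision=4,suppress=True,linewidth=150)
s=r.get_state();print(s['time_s'],s['tcp_pos'],s['eef_rot'],s['gripper_width'],s['gripper_force'])
R0=R.from_euler('xyz',[180,0,-96],degrees=True).as_matrix();RD=R.from_euler('xyz',[180,0,-150],degrees=True).as_matrix()
print(jog([.514,-.145,.18],RD,np.array([.557,.381,.109]),R0))
```

```text
15.65 [0.5569 0.3809 0.11  ] [179.9679  -0.0631 -96.0081] 0.019708932882486725 14.99992847442627
(array([ 1.0552, -0.0244, -0.142 ]), array([-0.  , -0.  ,  0.15]))
```

>>> jog_arm(travel=[[0.05,-0.002,-0.07],[0.15,-0.004,-0.13],[0.25,-0.006,-0.142],[0.35,-0.01,-0.142],[0.45,-0.012,-0.142],[0.56,-0.014,-0.142],[0.67,-0.016,-0.142],[0.78,-0.018,-0.142],[0.89,-0.022,-0.142],[0.98,-0.024,-0.142]], dr=[[0,0,0.01],[0,0,0.02],[0,0,0.04],[0,0,0.055],[0,0,0.07],[0,0,0.09],[0,0,0.11],[0,0,0.13],[0,0,0.15],[0,0,0.15]], claw=[0,0,0,0,0,0,0,0,0,0])

```text
time_s: 16.9
tcp_pos: [0.5172, -0.1092, 0.1802]
eef_rot: [-180.0, 0.0, -150.1]
contact_force: [0.3, -0.4, -0.3]
gripper_width: 0.0201
gripper_force: 15.0
```

Run:
```python
from h import *
np.set_printoptions(precision=4,suppress=True,linewidth=150)
s=r.get_state();print(s['time_s'],s['tcp_pos'],s['eef_rot'],s['gripper_width'],s['gripper_force'])
R0=R.from_euler('xyz',[180,0,-96],degrees=True).as_matrix();RD=R.from_euler('xyz',[180,0,-150],degrees=True).as_matrix()
p=np.array([.557,.381,.109])+R0@[.49,-.012,-.071];print(p)
print(jog([.514,-.145,.18],RD,p,RD))
```

```text
16.9 [ 0.5172 -0.1092  0.1802] [-179.9951    0.022  -150.1451] 0.0200756476526543 15.001582503318787
[ 0.5177 -0.1076  0.18  ]
(array([ 0.0439, -0.0611, -0.    ]), array([0., 0., 0.]))
```

>>> jog_arm(travel=[[0.03,-0.04,0],[0.044,-0.061,0],[0.044,-0.061,0.05],[0.044,-0.061,0.14],[0.044,-0.061,0.21],[0.044,-0.061,0.25],[0.044,-0.061,0.268],[0.044,-0.061,0.268],[0.044,-0.061,0.268],[0.044,-0.061,0.268]], dr=[[0,0,0],[0,0,0],[0,0,0],[0,0,0],[0,0,0],[0,0,0],[0,0,0],[0,0,0],[0,0,0],[0,0,0]], claw=[0,0,0,0,0,0,0,0,0.4,0.4])

```text
time_s: 18.15
tcp_pos: [0.5146, -0.1447, 0.047]
eef_rot: [-180.0, 0.1, -150.0]
contact_force: [-0.2, 0.4, 0.4]
gripper_width: 0.0327
gripper_force: 0.0
```

>>> jog_arm(travel=[[0,0,0],[0,0,-0.1],[0,0,-0.2],[0.02,0,-0.3],[0.1,0,-0.38],[0.15,0,-0.38],[0.15,0,-0.38],[0.15,0,-0.38],[0.15,0,-0.38],[0.15,0,-0.38]], dr=[[0,0,0],[0,0,0],[0,0,0],[0,0,0],[0,0,0],[0,0,0],[0,0,0],[0,0,0],[0,0,0],[0,0,0]], claw=[0.4,0.4,0.5,0.6,0.6,0.6,0.6,0.6,0.6,0.6])

```text
time_s: 19.4
tcp_pos: [0.4492, -0.182, 0.2354]
eef_rot: [180.0, -0.1, -150.0]
contact_force: [-0.3, 0.1, 0.1]
gripper_width: 0.0527
gripper_force: 0.0
```

Run:
```python
from h import *
np.set_printoptions(precision=4,suppress=True,linewidth=150)
c=cap('wrist');s=r.get_state();print(s['time_s'],s['tcp_pos'],s['eef_rot'],s['gripper_width'],s['joints']);save(c,'w4.png')
for nm in ['tote','tote_handle','gate_tab','lip','dish']:
    for t in r.tip_of(nm,'wrist')[:2]: print(nm,round(t['conf'],2),t['at'],pt(c,*t['at']))
P=cloud(c);z=P[...,2]
m=(c['range_z']>0)&(z>.095)&(z<.112)&(abs(P[...,1]+.15)<.14)&(abs(P[...,0]-.47)<.14)
q=P[m][:,:2];print(cv2.minAreaRect(q.astype(np.float32)),np.percentile(P[m][:,2],[5,50,95]))
```

```text
19.45 [ 0.4492 -0.182   0.2355] [ 179.9687   -0.0564 -149.9904] 0.05262368041534717 [  1.2494   2.0096 -21.7084  -0.0003 -66.3466 -61.2397]
tote 0.75 [324.7, 245.8] [ 0.4842 -0.1609  0.0096]
tote_handle 0.66 [324.1, 271.9] [ 0.4803 -0.164   0.1046]
gate_tab 0.76 [385.6, 303.1] [ 0.4314 -0.1613  0.2508]
gate_tab 0.68 [315.1, 208.8] [ 0.452  -0.1914  0.0153]
lip 0.58 [384.3, 288.6] [ 0.4276 -0.1633  0.2448]
dish 0.73 [269.1, 208.1] [ 0.4765 -0.2345  0.0131]
((0.48401567339897156, -0.16320928931236267), (0.025956418365240097, 0.17532727122306824), 30.12933349609375) [0.097  0.1044 0.1059]
```

View pics/w4.png

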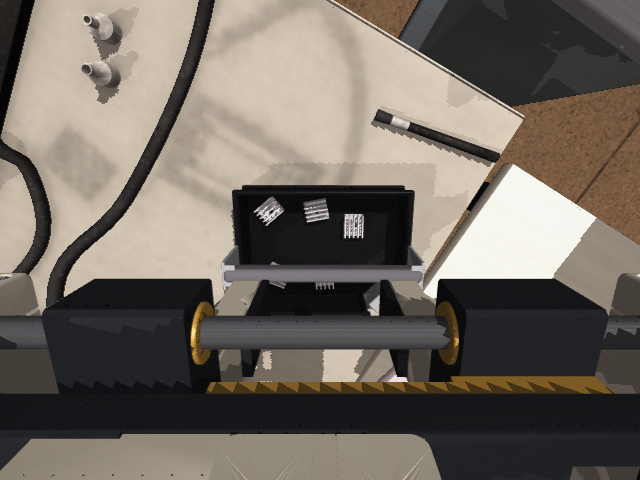

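The wrist picture shows all five sinks in the tote: three on the far side at (268,210), (316,210) and (353,226), and two behind the bar at (277,283) and (325,285). The tote has not moved.

>>> jog_arm(travel=[[-0.02,0,0],[-0.04,0,0],[-0.06,0,0],[-0.078,0,0.04],[-0.078,0,0.08],[-0.078,0,0.12],[-0.078,0,0.15],[-0.078,0,0.15],[-0.078,0,0.15],[-0.078,0,0.15]], dr=[[0,0,-0.028],[0,0,-0.056],[0,0,-0.084],[0,0,-0.112],[0,0,-0.14],[0,0,-0.168],[0,0,-0.196],[0,0,-0.224],[0,0,-0.25],[0,0,-0.25]], claw=[0.6,0.6,0.6,0.6,0.6,0.6,0.6,0.6,0.6,0.6])

```text
time_s: 20.95
tcp_pos: [0.4828, -0.1627, 0.161]
eef_rot: [-180.0, 0.0, -60.1]
contact_force: [0.3, -0.1, 0.2]
gripper_width: 0.0525
gripper_force: 0.0
```

Run:
```python
from h import *
np.set_printoptions(precision=4,suppress=True,linewidth=150)
c=cap('wrist');s=r.get_state();print(s['time_s'],s['tcp_pos'],s['eef_rot'],s['gripper_width'],s['joints']);save(c,'w5.png')
P=cloud(c);z=P[...,2];k=P-[.484,-.163,0];a=np.radians(-60);X=k[...,0]*np.cos(a)+k[...,1]*np.sin(a)
m=(c['range_z']>0)&(z>.099)&(z<.112)&(abs(X)<.07)&(np.hypot(k[...,0],k[...,1])<.09)
q=P[m][:,:2];print(m.sum(),cv2.minAreaRect(q.astype(np.float32)),np.median(P[m][:,2]))
RD=R.from_euler('xyz',[180,0,-60],degrees=True).as_matrix()
print(jog([.4835,-.163,.0775],RD))
c=cap('scene')
for t in r.regions_of('dish','scene')[:2]:
    m=t['pixels']&(c['range_z']>0);q=cloud(c)[m];b=q[q[:,2]>.019];print(round(t['conf'],2),len(q),cv2.minEnclosingCircle(b[:,:2].astype(np.float32)),(b.min(0)+b.max(0))/2,b.max(0)-b.min(0))
for nm in ['dish','nozzle_a']:
    for t in r.tip_of(nm,'scene')[:3]: print(nm,round(t['conf'],2),t['at'],onz(c,*t['at'],0))
```

```text
21.0 [ 0.4828 -0.1628  0.1611] [-179.9963   -0.0023  -60.2205] 0.05259516595393435 [  3.4836   8.1212 -25.2844   0.0005 -56.5901  26.2956]
3688 ((0.4843166768550873, -0.16274672746658325), (0.013015556149184704, 0.13984888792037964), 29.87244987487793) 0.10475268532333834
(array([ 0.0011, -0.001 ,  0.1672]), array([-0.    , -0.    , -0.0006]))
0.66 493 ((0.4679791331291199, 0.09283771365880966), 0.031377583742141724) [0.468  0.0937 0.022 ] [0.0618 0.0595 0.0058]
0.2 2884 ((0.48458728194236755, -0.16414543986320496), 0.10833688080310822) [ 0.4848 -0.1738  0.0632] [0.2003 0.1964 0.0885]
dish 0.73 [338.4, 267.5] [0.4692 0.0874 0.    ]
dish 0.64 [389.0, 239.7] [ 0.4948 -0.0845  0.    ]
nozzle_a 0.75 [230.6, 318.4] [0.4483 0.3587 0.    ]
nozzle_a 0.6 [319.1, 289.5] [0.4285 0.1661 0.    ]
```

>>> jog_arm(travel=[[0.001,0,0.06],[0.001,0,0.12],[0.001,0,0.155],[0.001,0,0.167],[0.001,0,0.167],[0.001,0,0.167],[0.001,0,0.167],[0.001,0,0.167],[0.001,0,0.167],[0.001,0,0.167]], dr=[[0,0,0],[0,0,0],[0,0,0],[0,0,0],[0,0,0],[0,0,0],[0,0,0],[0,0,0],[0,0,0],[0,0,0]], claw=[0.6,0.6,0.6,0.6,0.6,0,0,0,0,0], newtons=60)

```text
time_s: 22.45
tcp_pos: [0.4832, -0.1632, 0.0777]
eef_rot: [-180.0, -0.0, -60.0]
contact_force: [-0.7, -0.0, 1.1]
gripper_width: 0.013
gripper_force: 60.0
```

>>> jog_arm(travel=[[0,0,0],[0,0,-0.02],[0,0,-0.05],[0,0,-0.1],[0,0,-0.16],[0,0,-0.22],[0,0,-0.26],[0,0,-0.28],[0,0,-0.28],[0,0,-0.28]], dr=[[0,0,0],[0,0,0],[0,0,0],[0,0,0],[0,0,0],[0,0,0],[0,0,0],[0,0,0],[0,0,0],[0,0,0]], claw=[0,0,0,0,0,0,0,0,0,0], newtons=60)

```text
time_s: 23.7
tcp_pos: [0.4824, -0.1631, 0.2167]
eef_rot: [179.9, 0.1, -60.0]
contact_force: [-0.4, 0.2, -3.7]
gripper_width: 0.0127
gripper_force: 60.0
```

```bash
cat > plan.py <<'E'
from h import *
np.set_printoptions(precision=4,suppress=True,linewidth=150)
# tote pose from tool: grasp point at handle; tote axes: x_t=tool x, y_t=-tool y, z_t=-tool z (checked by yaw -60)
Rt=np.diag([1.,-1,-1])   # tote axes in tool frame
G=np.array([0,0,.0905])
def tcp_for_lip(lipw,Rw,tcp_h=.0715):   # Rw tote rotation in world; TCP height over underside
    tc=np.array([0,0,tcp_h]); return lipw+Rw@(tc-np.array([-.072,.052,.003])), Rw@Rt.T
def tilt(yaw,ang):
    Rz=R.from_euler('z',yaw,degrees=True).as_matrix(); n=Rz@(np.array([-1,1,0])/2**.5)
    ax=np.cross([0,0,1],n); return R.from_rotvec(ax*np.radians(ang)).as_matrix()@Rz
E
python3 - <<'E'
from plan import *
s=r.get_state();print(s['time_s'],s['tcp_pos'],s['eef_rot'],s['gripper_width'],s['gripper_force'],s['contact_force'])
for yaw in (-60,):
  for z in (.12,.045):
    p,Rw=tcp_for_lip(np.array([.468,.093,z]),tilt(yaw,30));print(yaw,z,p,R.from_matrix(Rw).as_euler('xyz',degrees=True),jog(p,Rw))
E
```

```text
23.7 [ 0.4824 -0.1631  0.2167] [179.9319   0.0586 -60.0237] 0.012673522403386575 59.99896287918091 [-0.4096  0.1502 -3.6501]
-60 0.12 [0.4709 0.0491 0.2232] [157.7923 -20.7048 -55.8934] (array([-0.3791, -0.1921, -0.0128]), array([-0.0587,  0.0591,  0.    ]))
-60 0.045 [0.4709 0.0491 0.1482] [157.7923 -20.7048 -55.8934] (array([-0.3789, -0.1923,  0.1372]), array([-0.0587,  0.0591,  0.    ]))
```

>>> jog_arm(travel=[[-0.02,-0.01,0],[-0.06,-0.03,0],[-0.11,-0.055,0],[-0.16,-0.08,0],[-0.21,-0.105,0],[-0.26,-0.13,0],[-0.31,-0.155,-0.005],[-0.35,-0.177,-0.013],[-0.379,-0.192,-0.013],[-0.379,-0.192,-0.013]], dr=[[-0.002,0.002,0],[-0.005,0.005,0],[-0.008,0.008,0],[-0.012,0.012,0],[-0.016,0.016,0],[-0.02,0.02,0],[-0.024,0.024,0],[-0.028,0.028,0],[-0.032,0.032,0],[-0.035,0.035,0]], claw=[0,0,0,0,0,0,0,0,0,0], newtons=60)

```text
time_s: 24.95
tcp_pos: [0.4713, 0.0499, 0.2231]
eef_rot: [167.1, -12.5, -58.5]
contact_force: [-0.1, 0.3, -3.0]
gripper_width: 0.013
gripper_force: 60.0
```

Run:
```python
from plan import *
s=r.get_state();print(s['time_s'],s['tcp_pos'],s['eef_rot'],s['gripper_width'],s['contact_force'],s['moment'],s['joints'])
p,Rw=tcp_for_lip(np.array([.468,.093,.12]),tilt(-60,30));print(p,jog(p,Rw))
c=cap('wrist');save(c,'w6.png');c=cap('side');save(c,'s6.png')
```

```text
24.95 [0.4713 0.0499 0.2231] [167.0776 -12.5271 -58.4895] 0.012971018949618702 [-0.1178  0.2796 -2.9859] [ 1.5084 -0.2029 -0.0147] [ 38.8477   7.5215 -24.1271  10.9002 -73.2948 -13.2752]
[0.4709 0.0491 0.2232] (array([0.0009, 0.0016, 0.0005]), array([-0.0237,  0.0238,  0.0003]))
```

>>> jog_arm(travel=[[0,0,0],[0,0,0],[0,0,0],[0,0,0],[0,0,0],[0,0,0],[0,0,0],[0,0,0],[0,0,0],[0,0,0]], dr=[[-0.003,0.003,0],[-0.006,0.006,0],[-0.009,0.009,0],[-0.012,0.012,0],[-0.015,0.015,0],[-0.018,0.018,0],[-0.021,0.021,0],[-0.024,0.024,0],[-0.025,0.025,0],[-0.025,0.025,0]], claw=[0,0,0,0,0,0,0,0,0,0], newtons=60)

```text
time_s: 26.3
tcp_pos: [0.4714, 0.049, 0.2239]
eef_rot: [157.3, -21.1, -55.7]
contact_force: [-0.5, -0.3, -3.1]
gripper_width: 0.0126
gripper_force: 60.0
```

Run:
```python
from plan import *
s=r.get_state();print(s['time_s'],s['tcp_pos'],s['eef_rot'],s['gripper_width'],s['contact_force'],s['joints'])
a=cap('wrist');
W=a['pixels'].copy()
for nm in ['lip','gate_tab','gate_foot']:
  for t in r.tip_of(nm,'wrist')[:2]: print('w',nm,round(t['conf'],2),t['at'],pt(a,*t['at']))
b=cap('scene')
for nm in ['lip','gate_tab','tote_handle','dish']:
  for t in r.tip_of(nm,'scene')[:2]: print('s',nm,round(t['conf'],2),t['at'],pt(b,*t['at']))
P=cloud(b);m=(b['range_z']>0)
# expected lip position from tool
Rw=rot(s['eef_rot'])@Rt; o=s['tcp_pos']-Rw@[0,0,.0715]
for n,v in dict(lip=[-.072,.052,.003],tab=[-.07,.05,.05],h=[0,0,.099],h1=[-.087,0,.099],h2=[.087,0,.099]).items():
  w=o+Rw@v; 
  q=np.linalg.inv(b['T'])@np.append(w,1); print(n,w,(b['fx']*q[0]/-q[2]+b['cx'],-b['fy']*q[1]/-q[2]+b['cy']))
x=b['pixels'][150:350,250:510]
cv2.imwrite('pics/c7.png',np.vstack([cv2.resize(x,(520,400))[:,:,::-1]]))
save(a,'w7.png')
```

```text
26.3 [0.4714 0.049  0.2239] [157.3316 -21.0635 -55.7312] 0.01257873654317508 [-0.479  -0.2715 -3.0525] [ 43.072   13.2578 -23.4127  15.8208 -80.3245 -19.5081]
s lip 0.57 [340.1, 223.2] [ 0.5939 -0.0051  0.0223]
s lip 0.28 [343.9, 215.5] [0.4379 0.1027 0.157 ]
s gate_tab 0.52 [334.1, 205.3] [0.4697 0.1049 0.1659]
s gate_tab 0.31 [356.5, 215.9] [0.4118 0.0915 0.1658]
s tote_handle 0.56 [351.0, 164.2] [0.474  0.0638 0.2455]
s dish 0.96 [337.3, 268.3] [0.4654 0.0932 0.0026]
lip [0.4683 0.092  0.1203] (np.float64(338.86361307625305), np.float64(222.88848594760645))
tab [0.4739 0.1127 0.1623] (np.float64(329.74727525541635), np.float64(207.0281324717479))
h [0.4751 0.0625 0.2476] (np.float64(351.231557499324), np.float64(162.9197388755027))
h1 [0.4293 0.1296 0.2163] (np.float64(336.3319731225027), np.float64(194.31358201260417))
h2 [ 0.5208 -0.0046  0.2789] (np.float64(364.65792789490047), np.float64(134.62999901168013))
```

View pics/c7.png

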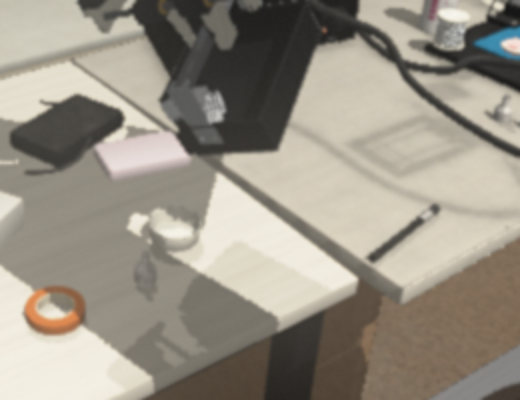

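View pics/w7.png

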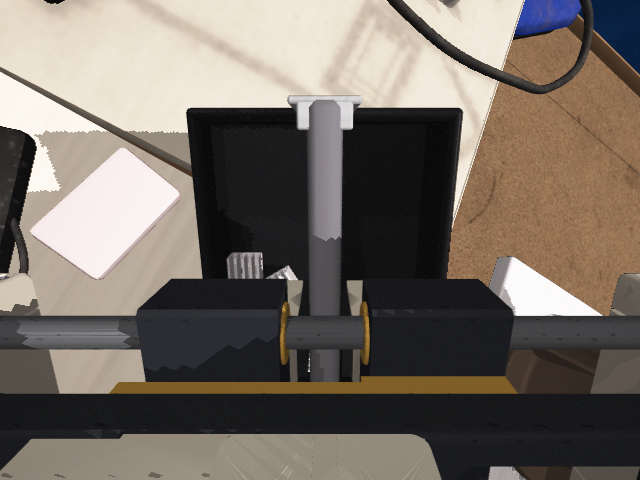

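The scene crop shows the tipped tote at about (230,100) with its lip at (205,135), just above and beyond the dish at (172,230). Sinks are piled at the gate. The wrist picture shows two sinks against the +y wall at (245,265) and (285,272); the gripper hides the rest.

```bash
cat >> plan.py <<'E'
def tote_pose(s):
    Rw=rot(s['eef_rot'])@Rt; return Rw, s['tcp_pos']-Rw@[0,0,.0715]
def inside(n):
    s=r.get_state();c=cap(n);Rw,o=tote_pose(s);Q=(cloud(c)-o)@Rw
    m=(c['range_z']>0)&(Q[...,2]>.008)&(Q[...,2]<.03)&(abs(Q[...,0])<.08)&(abs(Q[...,1])<.06)
    g=np.zeros((12,16),int)
    np.add.at(g,(((Q[m][:,1]+.06)/.01).astype(int).clip(0,11),((Q[m][:,0]+.08)/.01).astype(int).clip(0,15)),1)
    print(n,s['time_s'],'rows y_t +60 down to -60, cols x_t -80..80');print(g[::-1])
    return c
E
python3 - <<'E'
from plan import *
a=inside('wrist');b=inside('scene');
for c,n in ((a,'wrist'),(b,'scene')):
  for t in r.regions_of('sink_0_center',n)[:6]:
    s=r.get_state();Rw,o=tote_pose(s);m=t['pixels']&(c['range_z']>0);q=(cloud(c)[m]-o)@Rw;print(n,round(t['conf'],2),t['extent'],np.median(q,0))
E
```

```text
wrist 26.75 rows y_t +60 down to -60, cols x_t -80..80
[[  0   0   0   0   0   0  71 220  56   0   0   0   0   0   0   0]
 [  0   0   0   0   0   0  43 148  44   0   0   0   0   0   0   0]
 [  0   0   0   0   0   0  21   0   0   0   0   0   0   0   0   0]
 [  0   0   0   0   0   0  75  36   0   0   0   0   0   0   0   0]
 [ 17   0   0   0   0   0   5   0   0   0   0   0   0   0   0   0]
 [  0   4   0   0   0   0   0   0   0   0   0   0   0   0   0   0]
 [  0   0   0   0   0   0   0   0   0   0   0   0   0   0   0   0]
 [  2   0   0   0   0   0   0   0   0   0   0   0   0   0   0   0]
 [  0   0   0   0   0   0   0   0   0   0   0   0   0   0   0   0]
 [  0   0   0   0   0   0   0   0   0   0   0   0   0   0   0   0]
 [  0   0   0   0   0   0   0   0   0   0   0   0   0   0   0   0]
 [  0   0   0   0   0   0   0   0   0   0   0   0   0   0   0   0]]
scene 26.8 rows y_t +60 down to -60, cols x_t -80..80
[[ 0  0  0  4  0  0  0  4  4  2  3  2  2  3  0  0]
 [ 0  0  0  1  0  0  7 16  5  0  0  0  0  0  0  0]
 [ 0  0  0  0  0  8 10  4  0  0  0  0  0  0  0  0]
 [ 0  0  0  0  7 10  8  4  0  0  0  0  0  0  0  0]
 [ 0  0  0 14 12 10  4  0  0  0  0  0  0  0  0  0]
 [ 0  0  0  4  1  0  0  0  0  0  0  0  0  0  0  0]
 [ 0  0  0  0  0  0  0  0  0  0  0  0  0  0  0  0]
 [ 0  0  0  0  0  0  0  0  0  0  0  0  0  0  0  1]
 [ 1  0  0  0  0  0  0  0  0  0  0  0  0  0  0  0]
 [ 0  0  0  0  0  0  0  0  0  0  0  0  0  0  0  0]
 [ 0  0  0  0  0  0  0  0  0  0  0  0  0  0  0  0]
 [ 0  0  0  0  0  0  0  0  0  0  0  0  0  0  0  0]]
wrist 0.69 [228.4, 252.0, 264.8, 281.3] [-0.005   0.0504  0.0116]
scene 0.57 [347.3, 193.0, 355.6, 196.6] [-0.0052  0.0444  0.0143]
```

>>> jog_arm(travel=[[0,0,0],[0,0,0],[0,0,0],[0,0,0],[0,0,0],[0,0,0],[0,0,0],[0,0,0],[0,0,0],[0,0,0]], dr=[[-0.004,0.005,0],[-0.008,0.01,0],[-0.012,0.015,0],[-0.016,0.02,0],[-0.02,0.026,0],[-0.022,0.03,0],[-0.022,0.03,0],[-0.016,0.03,0],[-0.012,0.03,0],[-0.012,0.03,0]], claw=[0,0,0,0,0,0,0,0,0,0], newtons=60)

```text
time_s: 28.2
tcp_pos: [0.4711, 0.0486, 0.2249]
eef_rot: [150.9, -30.8, -50.6]
contact_force: [0.9, 0.4, -4.1]
gripper_width: 0.0127
gripper_force: 60.0
```

Run:
```python
from plan import *
s=r.get_state();print(s['time_s'],s['tcp_pos'],s['eef_rot'],s['gripper_width'],s['contact_force'])
a=inside('wrist');b=inside('scene')
RT=tilt(-60,30);Rw,o=tote_pose(r.get_state());print(np.degrees(np.arccos(Rw[2,2])))
p,R1=tcp_for_lip(np.array([.467,.093,.10]),RT);print(p,jog(p,R1))
```

```text
28.2 [0.4711 0.0486 0.2249] [150.8763 -30.7597 -50.5645] 0.012726105406738998 [ 0.8665  0.3697 -4.101 ]
wrist 28.2 rows y_t +60 down to -60, cols x_t -80..80
[[  0   0   0   0   0   0  67 220  54   0   0   0   0   0   0   0]
 [  0   0   0   0   0   0  46 146  40   0   0   0   0   0   0   0]
 [  0   0   0   0   0   0  21   0   0   0   0   0   0   0   0   0]
 [  0   0   0   0   0   0  76  31   0   0   0   0   0   0   0   0]
 [ 18   1   0   0   0   0   3   0   0   0   0   0   0   0   0   0]
 [  1   2   0   0   0   0   0   0   0   0   0   0   0   0   0   0]
 [  0   0   0   0   0   0   0   0   0   0   0   0   0   0   0   0]
 [  1   0   0   0   0   0   0   0   0   0   0   0   0   0   0   0]
 [  0   0   0   0   0   0   0   0   0   0   0   0   0   0   0   0]
 [  0   0   0   0   0   0   0   0   0   0   0   0   0   0   0   0]
 [  0   0   0   0   0   0   0   0   0   0   0   0   0   0   0   0]
 [  0   0   0   0   0   0   0   0   0   0   0   0   0   0   0   0]]
scene 28.25 rows y_t +60 down to -60, cols x_t -80..80
[[ 0  0  0  0  0  4  7  5  1  0  0  0  0  0  0  0]
 [ 0  0  0  0  1  8 18 19  4  0  0  0  0  0  0  0]
 [ 0  0  0  0  6 13  8  1  1  0  0  0  0  0  0  0]
 [ 0  0  0 13 15 12 15  4  0  0  0  0  0  0  0  0]
 [ 0  0 12 18 12 14  6  0  0  0  0  0  0  0  0  0]
 [ 0  1  6  6  0  0  0  0  0  0  0  0  0  0  0  0]
 [ 0  2  0  0  0  0  0  0  0  0  0  0  0  0  0  0]
 [ 0  0  0  0  0  0  0  0  0  0  0  0  0  0  0  0]
 [ 0  0  0  0  0  0  0  0  0  0  0  0  0  0  0  0]
 [ 0  0  0  0  0  0  0  0  0  0  0  0  0  0  0  0]
 [ 0  0  0  0  0  0  0  0  0  0  0  0  0  0  0  0]
 [ 0  0  0  0  0  0  0  0  0  0  0  0  0  0  0  0]]
41.4113874461415
[0.4699 0.0491 0.2032] (array([-0.0238, -0.0157,  0.032 ]), array([ 0.0129, -0.031 , -0.    ]))
```

>>> jog_arm(travel=[[-0.004,-0.002,0.005],[-0.008,-0.005,0.01],[-0.012,-0.008,0.016],[-0.016,-0.01,0.022],[-0.02,-0.013,0.027],[-0.024,-0.016,0.032],[-0.024,-0.016,0.032],[-0.024,-0.016,0.032],[-0.024,-0.016,0.032],[-0.024,-0.016,0.032]], dr=[[0.002,-0.005,0],[0.004,-0.01,0],[0.006,-0.016,0],[0.008,-0.021,0],[0.01,-0.026,0],[0.0129,-0.031,0],[0.0129,-0.031,0],[0.0129,-0.031,0],[0.0129,-0.031,0],[0.0129,-0.031,0]], claw=[0,0,0,0,0,0,0,0,0,0], newtons=60)

```text
time_s: 29.55
tcp_pos: [0.47, 0.0494, 0.2025]
eef_rot: [157.7, -20.7, -55.8]
contact_force: [-0.5, 0.8, -2.4]
gripper_width: 0.0124
gripper_force: 60.0
```

Run:
```python
from plan import *
s=r.get_state();print(s['time_s'],s['tcp_pos'],s['eef_rot'])
Rw,o=tote_pose(s);print(np.degrees(np.arccos(Rw[2,2])),'lip',o+Rw@[-.072,.052,.003])
b=cap('scene')
for nm in ['lip','gate_tab','dish']:
  for t in r.tip_of(nm,'scene')[:2]: print(nm,round(t['conf'],2),t['at'],pt(b,*t['at']))
for t in r.regions_of('dish','scene')[:1]:
    m=t['pixels']&(b['range_z']>0);q=cloud(b)[m];q=q[q[:,2]>.017];print(cv2.minEnclosingCircle(q[:,:2].astype(np.float32)))
for v in ([-.072,.052,.003],[-.07,.05,.05]):
  q=np.linalg.inv(b['T'])@np.append(o+Rw@v,1); print((b['fx']*q[0]/-q[2]+b['cx'],-b['fy']*q[1]/-q[2]+b['cy']))
p,R1=tcp_for_lip(np.array([.467,.093,.039]),tilt(-60,30));print(p,jog(p,R1))
```

```text
29.55 [0.47   0.0494 0.2025] [157.6934 -20.7303 -55.8464]
30.08665505441399 lip [0.467  0.0932 0.0992]
lip 0.89 [339.0, 231.2] [0.576  0.0106 0.0134]
gate_tab 0.56 [336.3, 214.4] [0.4647 0.1021 0.146 ]
gate_tab 0.35 [345.7, 225.5] [0.4313 0.102  0.1367]
dish 0.74 [335.9, 268.4] [0.4674 0.0956 0.0019]
dish 0.22 [351.7, 173.8] [0.4732 0.0612 0.2242]
((0.46903011202812195, 0.09209220111370087), 0.03197827562689781)
(np.float64(338.38960239769114), np.float64(231.75979443238992))
(np.float64(329.5149489192935), np.float64(216.24349860591408))
[0.4699 0.0491 0.1422] (array([-0.0425, -0.0424,  0.1048]), array([ 0.0002, -0.0001,  0.    ]))
```

>>> jog_arm(travel=[[-0.006,-0.006,0.015],[-0.013,-0.013,0.032],[-0.02,-0.02,0.05],[-0.027,-0.027,0.067],[-0.033,-0.033,0.082],[-0.038,-0.038,0.094],[-0.041,-0.041,0.101],[-0.0425,-0.0424,0.105],[-0.0425,-0.0424,0.105],[-0.0425,-0.0424,0.105]], dr=[[0,0,0],[0,0,0],[0,0,0],[0,0,0],[0,0,0],[0,0,0],[0,0,0],[0,0,0],[0,0,0],[0,0,0]], claw=[0,0,0,0,0,0,0,0,0,0], newtons=60)

```text
time_s: 31.05
tcp_pos: [0.47, 0.0491, 0.1423]
eef_rot: [157.7, -20.7, -55.9]
contact_force: [0.6, 0.7, -2.0]
gripper_width: 0.0123
gripper_force: 60.0
```

Run:
```python
from plan import *
s=r.get_state();print(s['time_s'],s['tcp_pos'],s['eef_rot'],s['contact_force'],s['gripper_width'],s['gripper_force'])
Rw,o=tote_pose(s);print(np.degrees(np.arccos(Rw[2,2])),'lip',o+Rw@[-.072,.052,.003])
b=inside('scene');Q=(cloud(b)-o)@Rw;d=b['range_z']>0
# gate tab height in the tote frame
m=d&(np.hypot(Q[...,0]+.068,Q[...,1]-.048)<.012)&(Q[...,2]>.03);print('tab z',m.sum(),np.percentile(Q[m][:,2],[10,50,90]) if m.any() else '')
for nm in ['lip','dish']:
  for t in r.tip_of(nm,'scene')[:2]: print(nm,round(t['conf'],2),t['at'],pt(b,*t['at']))
for v in ([-.072,.052,.003],):
  q=np.linalg.inv(b['T'])@np.append(o+Rw@v,1); print((b['fx']*q[0]/-q[2]+b['cx'],-b['fy']*q[1]/-q[2]+b['cy']))
a=cap('side');x=np.hstack([cv2.resize(b['pixels'][170:300,270:400],(400,400)),cv2.resize(a['pixels'][210:340,260:390],(400,400))])
cv2.imwrite('pics/c8.png',x[:,:,::-1])
```

```text
31.05 [0.47   0.0491 0.1423] [157.7437 -20.7202 -55.8869] [ 0.6487  0.7441 -2.041 ] 0.01233295905947226 59.99906122684479
30.044446202298243 lip [0.4671 0.0929 0.0391]
scene 31.05 rows y_t +60 down to -60, cols x_t -80..80
[[ 0  0  0  2  0  0  1  0  1  0  0  0  0  0  0  0]
 [ 0  0  0  0  0  5 10 17  4  0  0  0  0  0  0  0]
 [ 0  0  0  0  2  8 11  3  2  0  0  0  0  0  0  0]
 [ 0  0  0  4 12 11  8  3  0  0  0  0  0  0  0  0]
 [ 0  0  3 15 11  9  4  0  0  0  0  0  0  0  0  0]
 [ 0  0  4  6  0  0  0  0  0  0  0  0  0  0  0  0]
 [ 0  0  0  0  0  0  0  0  0  0  0  0  0  0  0  0]
 [ 0  0  0  0  0  0  0  0  0  0  0  0  0  0  0  0]
 [ 0  0  0  0  0  0  0  0  0  0  0  0  0  0  0  0]
 [ 0  0  0  0  0  0  0  0  0  0  0  0  0  0  0  0]
 [ 0  0  0  0  0  0  0  0  0  0  0  0  0  0  0  0]
 [ 0  0  0  0  0  0  0  0  0  0  0  0  0  0  0  0]]
tab z 24 [0.0473 0.0485 0.0499]
lip 0.57 [340.2, 256.0] [0.461  0.0899 0.038 ]
dish 0.66 [335.5, 269.4] [0.447  0.1116 0.0189]
(np.float64(337.51868729630587), np.float64(254.66727576306468))
```

View pics/c8.png

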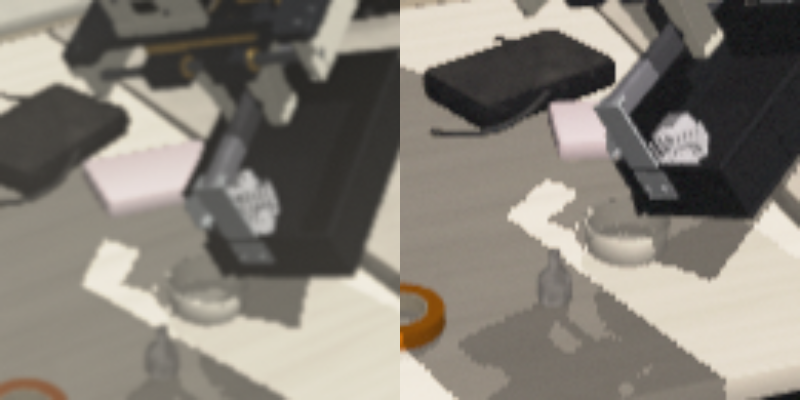

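The two crops show the lip just above the dish and clear of it: scene crop (225,270) over (205,290), side crop (650,205) over (625,235). The gate is shut and the sinks are piled behind it. I'll hold for one more call to settle, then hand in.

>>> jog_arm(travel=[[0,0,0],[0,0,0],[0,0,0],[0,0,0],[0,0,0],[0,0,0],[0,0,0],[0,0,0],[0,0,0],[0,0,0]], dr=[[0,0,0],[0,0,0],[0,0,0],[0,0,0],[0,0,0],[0,0,0],[0,0,0],[0,0,0],[0,0,0],[0,0,0]], claw=[0,0,0,0,0,0,0,0,0,0], newtons=60)

```text
time_s: 32.5
tcp_pos: [0.4699, 0.049, 0.1421]
eef_rot: [157.7, -20.7, -55.9]
contact_force: [-0.6, -0.9, -3.4]
gripper_width: 0.0128
gripper_force: 60.0
```

```bash
python3 -c "
from plant import r
print(r.get_state()['tcp_pos'],r.close_job())"
```

```text
the job is handed in; nothing more can be done
[0.46986628 0.04897634 0.14209438] None
```

Job handed in at about 32 s: the gate is pushed down, all five sinks are in the tote and piled against the gate, and the arm is holding the tote steady at 30° with its lip about 15 mm above the middle of the dish, not touching it.

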